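Slide the cell carrier home and lock it

TASK

Push the carrier board, with the measuring cell on it, along its rails towards the locking tongue until you feel it drop into the locating notches, then push the locking tongue over the board's edge as far as it goes. Only push with the fingertips: do not lift the board, do not touch the measuring cell, and leave the loose holders and the plug where they stand.

Things in the scene. Friction and masses are not known exactly. Their poses are not given: they have to be found in the camera images.
- frame: Fixed aluminium rail frame, origin on the bench; rails along its y, z up. Base plate 176 (x) by 380 mm (y -205 to +175), 10 thick. Four rails 14 wide, tops at z = 30, y -150 to +170, centred at x = +-44 and +-68; side guides at x = +-82, 8 thick, tops at z = 46. Open between the inner rails, but for the tongue's support (y -200 to -152, x +-27, up to z = 58).
- home (a point): Where the carrier's origin lies once dropped in: frame (0, -75, 23 mm), 3 mm play along y. Notches 18 mm long (y), 7 mm deep, cut in the outer rails at frame y = -130 and in the inner rails at y = -20.
- carrier: Loose beige plastic board, 150 (x) by 140 (y) by 10 mm, on four feet 12 by 12 by 10 mm tall: front at y = -55, x = +-68; rear at y = +55, x = +-44. Origin at its centre, level with the feet's undersides; axes as the frame's. Starts on the rails, origin at frame z = 30, y -5 to +60; travels to frame -y. With the cell about 0.6 kg, slides with 2 to 7 N; drops 7 mm in the notches and stops dead.
- push_edge (a point): Middle of the carrier's rear (+y) edge face, the place to push towards frame -y: face 150 mm wide, 10 mm tall, this point at its mid height, at carrier (0, 70, 15 mm); 45 mm above the bench on the rails, 38 mm when dropped in.
- cell: Round steel measuring cell fixed on top of the carrier: flange 80 mm in diameter and 20 mm tall, with a stub 36 mm in diameter and 20 mm tall on it. Origin at the centre of its underside, on the carrier's top centre. Not to be touched.
- latch (a joint): Steel locking tongue at the frame's -y end, slides to frame +y: 0 = drawn back (starts 0 to 0.004), 0.022 m = fully over the board's edge, at a stop. Takes about 2 N, stays where left. 30 mm wide, underside at z = 46 mm: it passes over the plate (top at z = 43 mm) only when the board is down in the notches, else it hits its edge.
- latch_tab (a point): Centre of the outer (frame -y) face of the upright steel tab on the locking tongue, the face to push towards +y. Tab 40 mm wide (frame x), 6 mm thick, from z = 46 to 92 mm above the bench; this point is at z = 74 mm, at frame x = 0.
- holder_a: Bystander: loose beige round sample holder, 56 mm in diameter, 32 mm tall, on the bench beside the frame. Origin at the centre of its underside.
- holder_b: Bystander: loose beige round sample holder, 48 mm in diameter, 26 mm tall, on the bench beside the frame. Origin at the centre of its underside.
- plug: Bystander: small steel plug with a black rubber top, 26 mm in diameter, 26 mm tall, on the bench beside the frame. Origin at the centre of its underside.
Mind the look-alikes: they are no part of the job. Leave any turquoise look-alike of the carrier alone.

How it is judged (in metres and radians):
On the way, in this order (a step that is already met when the one before it is completed fails the run):
1. the carrier board has dropped into the locating notches, with the tongue still back (z of carrier in the frame of frame between 0.02 and 0.0255 m and y of carrier in the frame of frame between -0.08 and -0.07 m and angle between carrier's own z axis and vertical below 0.03 rad and value of joint latch below 0.01 m), for 0.2 s.
2. the locking tongue is pushed over the board's edge (z of carrier in the frame of frame between 0.02 and 0.0255 m and y of carrier in the frame of frame between -0.08 and -0.07 m and angle between carrier's own z axis and vertical below 0.03 rad and value of joint latch above 0.018 m), for 0.2 s.
At the end, for the whole second after the job is handed in: The carrier rests level in the notches (origin at frame y = -75 +/- 5 mm, frame z below 25.5 mm, tilt under 0.03 rad), the locking tongue stands at 18 mm or more of its 22 mm, and the holders and the plug are within 20 mm of where they were (all of step 2 and linear speed of carrier below 0.01 m/s and distance of each of holder_a, holder_b, plug from where it was at the start of the episode below 0.02 m); the robot touches nothing.
It fails at once if the carrier board is lifted off its rails (more than 6 mm) or tipped (z of carrier in the frame of frame above 0.036 m or angle between carrier's own z axis and vertical above 0.15 rad).
It fails at once if the measuring cell is touched by the robot (contact force between any of the fingers, the arm and cell above 1 N).
It fails at once if a holder or the plug is moved or tipped (distance of any of holder_a, holder_b, plug from where it was at the start of the episode above 0.02 m or angle between any of holder_a, holder_b, plug's own z axis and vertical above 0.3 rad).
It also fails if it takes over 43 s, if anything falls off the work surface, if the arm or the gripper's body presses on something with over 40 N, if the wrist force passes 120 N, or if a joint passes its speed limit or range.

ROBOT

A 6-joint arm with a two-finger parallel gripper is mounted at the origin on the work surface. World frame = base frame: x ahead of the robot, y to its left, z up, the work surface at z = 0. Lengths are in mm, angles in rad, forces in N, time in s.
With the tool pointing down it reaches from about 300 to 775 mm from the base axis. Payload 14.6 kg.
Tool frame: the origin (TCP) lies on the centre line of the jaws, within the pads' length; the fingertips stand 8 mm ahead of it and the grasp point (between the pads) lies 11 mm behind it; z points along the fingers, y is the direction in which the jaws open and shut (so a half turn about z gives the same grasp; the last joint's range is limited). The gripper opens to 94 mm and grips with 3 to 60 N. Pads are 16 mm wide; open, the fingers measure 119 mm over their backs; the gripper's body (75 mm by 177 mm) begins 78 mm behind the grasp point.
Start: joints at [1.169, 0.3, 1.521, -0, 1.321, -0.067], TCP at [180.716, 519.453, 213.446] pointing down, gripper open.
Joint ranges: [-3.03, 3.03], [-0.79, 2.21], [0.23, 2.52], [-1.04, 4.18], [0, 3.07], [-2.55, 2.55]. Speed limits (rad/s): [2.22, 2.22, 2.57, 3.14, 3.14, 3.14].

INTERFACE

Orientations are given as [roll, pitch, yaw] about the fixed x, y, z axes, in that order (R = Rz(yaw) Ry(pitch) Rx(roll)).
In Python, from cell import read_state, cams, manip gives the robot as it stands.
- The arm moves only by the shell command python3 -m handwheel 'ROWS' [OPENING] [FORCE]. ROWS is JSON, a list of rows, each a list of 4 numbers: the shift along the tool's x, y, z in m, then the turn about the tool's z in degrees. In form: [[dx, dy, dz, turn], ...]. A call has 1 to 5 rows; each row is the pose to reach, as a shift and turn from the pose measured when the call began, along the tool's axes at that moment; what a row does not reach only later rows make up. A row lasts 1/8 s, in which the tool goes at most 62.5 mm and 10.7 degrees, less where a joint would pass 70% of its speed; a pose out of reach is approached as far as the arm can. A call with a gripper value outside its range is refused whole. OPENING is the closure, from 0 (fully open) to 1 (shut), set as the call begins (- or left out, the last holds). The fingers move at their own pace and stop on an object; FORCE is the grip in N (left out, the last holds). Time passes only in rows, so rows that repeat a pose let the fingers close. It gives the time, the measured TCP pose, the force and the opening at its end, in the units of the state.
- read_state(): the state, without advancing time (a new reading comes with each control period).
- cams.camera(name): name is "scene" or "side" or "wrist"; returns the picture (384x512x3 uint8, red, green, blue); there is no depth.
- cams.get_calibration(name): a dict with "vertical_fov" (degrees; the focal length in pixels is half the picture's height over the tangent of half this angle, whatever the lens; pixels are square), "cx", "cy" (the principal point, pixels), "R" (3x3) and "t" (3): a world point X has camera coordinates R X + t. Camera axes: x right, y down, z forward; pixel columns grow to the right and rows downward; lengths in mm; the calibration is good to about 2 mm. A picture is of the moment at which its call begins: read the wrist's pose just before it. get_calibration takes no time and is no camera call; for the wrist camera it gives the pose at the moment of the call.
- manip.sign_off(): hands the job in, once; it reports no verdict.
The state is a dict: "clock": time; "joints": joint angles; "qd": joint speeds; "effort": joint torques, N m; "eef_pos": TCP position; "eef_rot": TCP orientation; "wrist_force": force on the tool from outside, world axes, zero at the start; "moment": the same for the moment, N m; "finger_gap": finger opening in mm.
Only numpy, scipy, OpenCV 4.12 (cv2) and the standard library are available. Lean on these libraries where they do the work, as an engineer would, in place of code of your own. Each camera call takes 0.05 s, during which the arm holds its last target. There are 200 camera calls.

## Working session

There is one attempt and no reset: what is moved stays moved. The work goes in short steps, Python scripts to look and compute and a shell command to move; the robot and the scene stay as the last step left them, time stands still between calls to the robot, and variables do not carry over. Pictures are saved under pics/ and viewed, about 8 in all and at most 12, crops included, and the job is handed in when it is done.

```bash
mkdir -p pics
python3 - <<'E'
from cell import read_state,cams,manip
import cv2
s=read_state();print(s)
for n in("scene","side"):
    cv2.imwrite(f"pics/{n}0.png",cams.camera(n)[:,:,::-1]);print(n,cams.get_calibration(n))
E
```

```text
{'clock': 0.0, 'joints': array([ 1.16940596e+00,  3.00460920e-01,  1.52159125e+00, -8.68760372e-06,
        1.32068698e+00, -6.65875406e-02]), 'qd': array([-0.00038667,  0.0010678 , -0.00079678, -0.0010756 ,  0.00027265,
       -0.00010984]), 'effort': array([ 2.70893288e-04, -5.31813419e+01, -3.52739561e+01,  7.08399201e-02,
        2.43681780e-02, -1.29455289e-04]), 'eef_pos': array([180.61925539, 519.22684024, 212.88760544]), 'eef_rot': array([-3.14044814e+00, -6.78894396e-05,  2.80679195e+00]), 'wrist_force': array([-0.20684581,  1.05811558,  0.09910907]), 'moment': array([-0.01185676,  0.02106906,  0.01168795]), 'finger_gap': 94.31280716677712}
scene {'vertical_fov': 52.3425833641589, 'cx': 255.36077133082395, 'cy': 194.3107328107818, 'R': array([[-0.16591396,  0.98600436, -0.01636975],
       [ 0.68615332,  0.10350388, -0.72005595],
       [-0.70828397, -0.13069949, -0.6937229 ]]), 't': array([ 113.38176285, -340.17304172, 1157.32100547])}
side {'vertical_fov': 51.13284705194315, 'cx': 261.0037084991672, 'cy': 193.72291948035237, 'R': array([[ 0.83365149, -0.55228335,  0.00287874],
       [-0.35867865, -0.54536113, -0.75758225],
       [ 0.41997001,  0.63052703, -0.65273337]]), 't': array([-486.8604166 ,  272.40195585,  509.91689737])}
```

View pics/scene0.png

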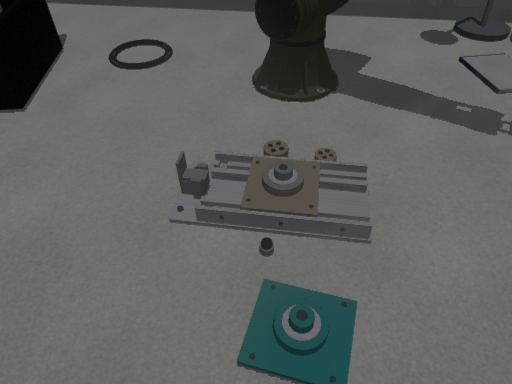

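View pics/side0.png

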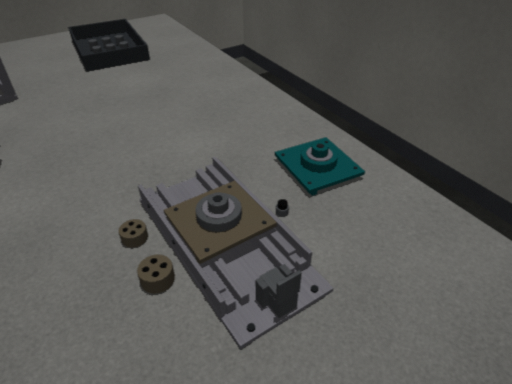

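The beige board with the cell on it, at scene (283,185) and side (219,217), sits on the rails. The turquoise look-alike at scene (300,330) and side (318,165) is off the frame, so I leave it alone. The tongue is at scene (190,178), and the holders and plug are at (276,150), (325,155) and (266,246). I'll check this in one enlarged crop.

Run:
```python
import cv2,numpy as np
a=cv2.imread("pics/scene0.png")[130:260,160:380];b=cv2.imread("pics/side0.png")[150:350,110:340]
f=lambda i,s:cv2.convertScaleAbs(cv2.resize(i,None,fx=s,fy=s,interpolation=cv2.INTER_CUBIC),alpha=1.7)
cv2.imwrite("pics/a.png",f(a,3.5));cv2.imwrite("pics/b.png",f(b,3))
```

```text
(no output)
```

View pics/a.png

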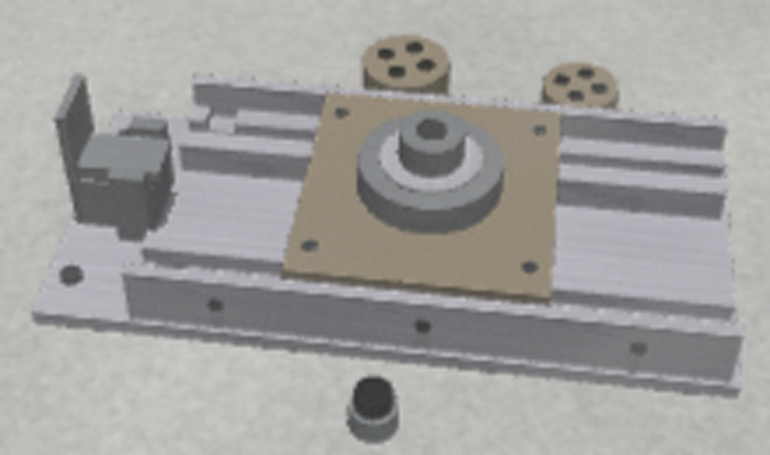

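View pics/b.png

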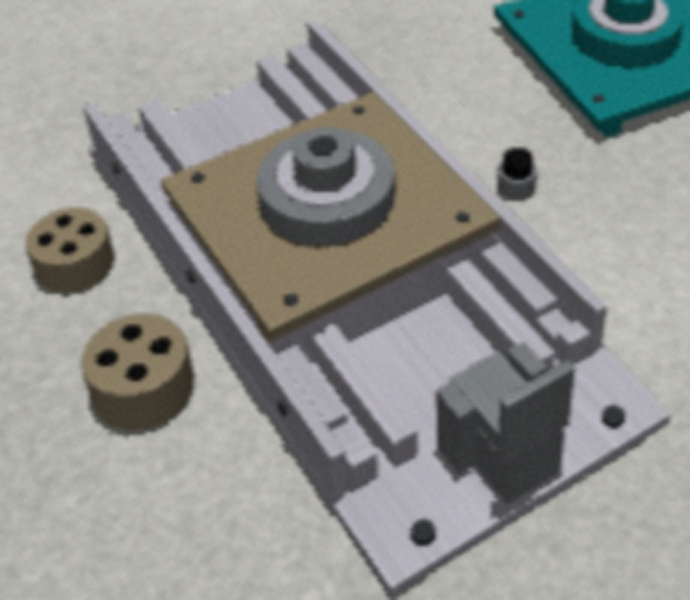

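The crops show the beige plate between the guides. Its corners are at crop a (328,95), (560,113), (552,298), (283,272) and crop b (165,183), (372,95), (500,215), (268,332). The tongue's tab is at a (75,120) and b (540,400). It is the right board; the turquoise one is well off the frame.

```bash
cat > h.py <<'E'
from cell import read_state,cams
import numpy as np
def ray(n,p,z,c=None):
    c=c or cams.get_calibration(n);f=192/np.tan(np.radians(c["vertical_fov"]/2))
    R=np.array(c["R"]);o=-R.T@c["t"];d=R.T@[(p[0]-c["cx"])/f,(p[1]-c["cy"])/f,1]
    return o+d*(z-o[2])/d[2]
A=lambda x,y,z:ray("scene",(160+(x+.5)/3.5-.5,130+(y+.5)/3.5-.5),z).round(1)
B=lambda x,y,z:ray("side",(110+(x+.5)/3-.5,150+(y+.5)/3-.5),z).round(1)
E
python3 - <<'E'
from h import *
print("plate scene");P=[A(x,y,50) for x,y in((328,95),(560,113),(552,298),(283,272))];print(*P,np.mean(P,0))
print("plate side");Q=[B(x,y,50) for x,y in((165,183),(372,95),(500,215),(268,332))];print(*Q,np.mean(Q,0))
print("base z10 scene",A(33,316,10),A(738,388,10)); print("base side -y corners",B(393,587,10),B(668,418,10))
print("guides scene z46",A(125,268,46),A(740,335,46),A(195,75,46),A(724,121,46))
print("guides side z46",B(88,105,46),B(310,25,46),B(605,308,46))
print("tab side",B(503,405,92),B(573,365,92),"scene",A(60,122,92),A(80,75,92))
print("holders",A(406,60,32),A(581,85,26),A(373,390,26),B(137,350,32),B(69,230,26),B(517,160,26))
E
```

```text
plate scene
[440.6 -44.3  50. ] [437.5  93.1  50. ] [586.7  96.3  50. ] [589.2 -42.4  50. ] [513.5    25.675  50.   ]
plate side
[436.   87.9  50. ] [581.1  92.   50. ] [586.8 -43.7  50. ] [435.3 -48.   50. ] [509.8   22.05  50.  ]
base z10 scene [ 604.7 -180.1   10. ] [597.7 195.4  10. ]
base side -y corners [ 426.3 -186.2   10. ] [ 597.4 -184.9   10. ]
guides scene z46 [ 595.1 -126.3   46. ] [594.1 189.9  46. ] [ 428.2 -129.3   46. ] [426. 188.  46.]
guides side z46 [425.1 188.1  46. ] [586.9 187.5  46. ] [ 595.5 -129.6   46. ]
tab side [ 492.2 -178.2   92. ] [ 532.6 -177.7   92. ] scene [ 536.6 -173.3   92. ] [ 495.2 -174.9   92. ]
holders [376.   -5.4  32. ] [377.9 105.5  26. ] [640.5  12.5  26. ] [376.7  -6.1  32. ] [378.8 107.   26. ] [639.1  10.5  26. ]
```

Frame origin is about world (511.5, 19.5) with a yaw of roughly 0, and the board's origin is at y≈24. The rear face is therefore at y≈94, and I need about 79 mm of travel towards world -y. I'll close the fingers, turn the tool so its x lies along world y, and go behind the rear edge at (511,122).

```bash
python3 -m handwheel '[[-0.442,-0.264,0.09,70.8],[-0.442,-0.264,0.09,70.8],[-0.442,-0.264,0.09,70.8],[-0.442,-0.264,0.09,70.8],[-0.442,-0.264,0.09,70.8]]' 1 40
```

```text
clock: 0.72
eef_pos: [379.2, 281.7, 159.1]
eef_rot: [-3.141, 0.001, 1.863]
wrist_force: [0.9, 1.6, -0.7]
finger_gap: 47.5
```

```bash
python3 -m handwheel '[[-0.191,0.081,0.039,16.7],[-0.191,0.081,0.039,16.7],[-0.191,0.081,0.039,16.7],[-0.191,0.081,0.039,16.7],[-0.191,0.081,0.039,16.7]]'
python3 - <<'E'
from h import *
import cv2
print(read_state()["eef_pos"],read_state()["eef_rot"],cams.get_calibration("wrist"))
cv2.imwrite("pics/w1.png",cv2.convertScaleAbs(cams.camera("wrist")[:,:,::-1],alpha=1.7))
E
```

```text
clock: 1.35
eef_pos: [512.1, 120.9, 119.5]
eef_rot: [-3.14, 0.001, 1.569]
wrist_force: [-0.0, 0.0, -1.0]
finger_gap: 0.9
[512.07446834 120.92585561 119.45021971] [-3.14000794e+00  9.95874322e-04  1.56934171e+00] {'vertical_fov': 66.49420985232098, 'cx': 253.36428986571536, 'cy': 190.37660227707775, 'R': array([[ 0.99999562, -0.00178176, -0.00236502],
       [-0.00113982, -0.96878133,  0.24791418],
       [-0.00273291, -0.2479104 , -0.96877911]]), 't': array([-512.57113464,  114.8008468 ,  330.75997641])}
```

View pics/w1.png

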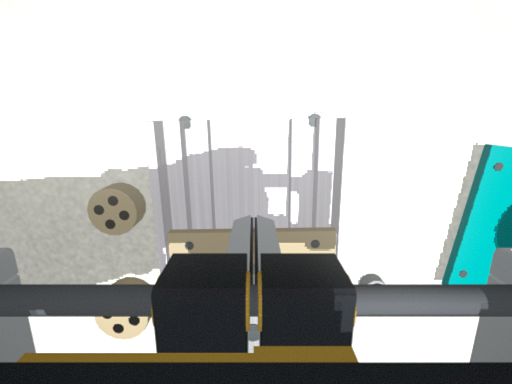

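The wrist view shows the plate's rear edge from (168,231) to (336,229), and the closed fingers centred between the inner rails at (254,220). I'll compute where the edge lies.

Run:
```python
from h import *
for p,z in (((168,231),50),((336,229),50),((155,122),46),((345,119),46)): print(ray("wrist",p,z))
```

```text
[437.14813405  94.67622647  50.        ]
[585.04913904  96.60271261  50.        ]
[432.20223629 188.20060232  46.        ]
[586.93360375 190.50302855  46.        ]
```

```bash
python3 -m handwheel '[[0.002,0,0.04,0],[0.002,0,0.078,0],[0.002,0,0.078,0],[0.002,0,0.078,0]]'; python3 -m handwheel '[[-0.010,0,0,0],[-0.015,0,0,0],[-0.020,0,0,0],[-0.025,0,0,0],[-0.030,0,0,0]]'
```

```text
clock: 1.9
eef_pos: [511.9, 124.7, 43.4]
eef_rot: [3.141, 0.001, 1.572]
wrist_force: [0.2, -0.1, 0.4]
finger_gap: 0.4
clock: 2.52
eef_pos: [512.2, 94.8, 43.8]
eef_rot: [3.14, -0.0, 1.571]
wrist_force: [-0.0, 6.8, 2.9]
finger_gap: 0.6
```

```bash
for i in 1; do python3 -m handwheel '[[-0.007,0,0,0],[-0.014,0,0,0],[-0.021,0,0,0],[-0.028,0,0,0],[-0.035,0,0,0]]'; done; python3 -m handwheel '[[-0.005,0,0,0],[-0.010,0,0,0],[-0.015,0,0,0],[-0.020,0,0,0],[-0.025,0,0,0]]'
```

```text
clock: 3.15
eef_pos: [512.3, 59.4, 43.8]
eef_rot: [3.14, -0.001, 1.571]
wrist_force: [0.1, 5.2, 1.4]
finger_gap: 0.9
clock: 3.78
eef_pos: [512.3, 34.1, 43.8]
eef_rot: [3.14, -0.001, 1.571]
wrist_force: [-0.2, 5.1, 1.2]
finger_gap: 0.6
```

```bash
python3 -m handwheel '[[-0.002,0,0,0],[-0.004,0,0,0],[-0.006,0,0,0],[-0.008,0,0,0],[-0.010,0,0,0]]'
```

```text
clock: 4.4
eef_pos: [512.2, 24.0, 43.7]
eef_rot: [3.14, -0.001, 1.571]
wrist_force: [-0.3, 4.7, 0.5]
finger_gap: 0.7
```

```bash
python3 -m handwheel '[[-0.001,0,0,0],[-0.002,0,0,0],[-0.003,0,0,0],[-0.004,0,0,0],[-0.005,0,0,0]]'
```

```text
clock: 5.03
eef_pos: [511.4, 20.9, 43.7]
eef_rot: [-3.141, -0.004, 1.571]
wrist_force: [-5.6, 26.6, 6.8]
finger_gap: 0.2
```

The force jumped to 27 N at y≈21, where the stop was expected. I'll back off, rise and check.

```bash
python3 -m handwheel '[[0.010,0,0,0],[0.020,0,0,0],[0.03,0,-0.05,0],[0.03,0,-0.11,0],[0.03,0,-0.16,0]]'
python3 - <<'E'
from h import *
import cv2
f=lambda i,s:cv2.convertScaleAbs(cv2.resize(i,None,fx=s,fy=s,interpolation=cv2.INTER_CUBIC),alpha=1.7)
cv2.imwrite("pics/a2.png",f(cams.camera("scene")[130:260,160:380,::-1],3.5));cv2.imwrite("pics/b2.png",f(cams.camera("side")[150:350,110:340,::-1],3))
E
```

```text
clock: 5.65
eef_pos: [511.6, 50.4, 206.1]
eef_rot: [3.141, -0.003, 1.571]
wrist_force: [0.6, -0.6, 0.1]
finger_gap: 0.5
```

View pics/b2.png

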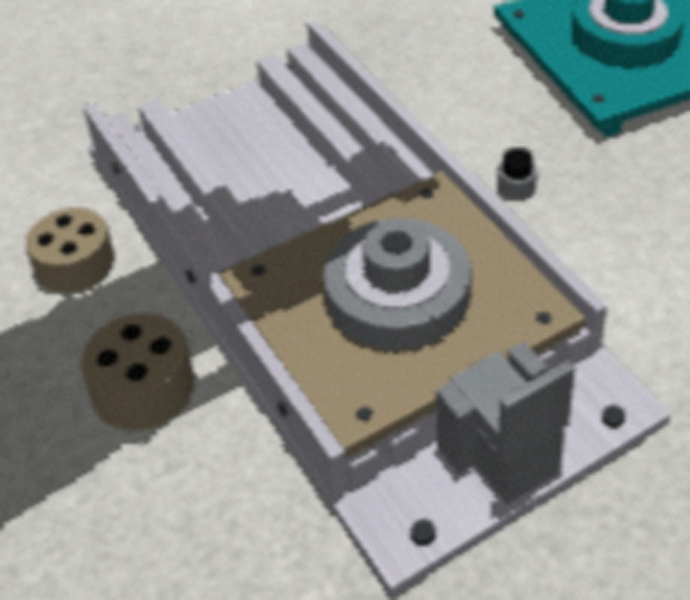

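View pics/a2.png

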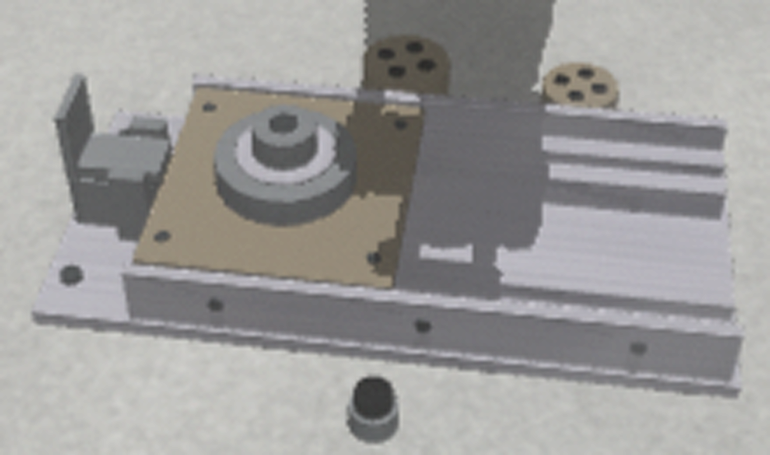

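Both views show the plate down between the guides, with the guide tops now standing above its edges. The stub top is at a (285,120) and b (397,240). I'll triangulate the drop, then go round to the tab.

```bash
python3 - <<'E'
from h import *
def tri(a,b):
    p0,p1=A(*a,0),A(*a,100);q0,q1=B(*b,0),B(*b,100)
    u,v=p1-p0,q1-q0;s=np.linalg.lstsq(np.c_[u,-v],q0-p0,rcond=None)[0];return ((p0+s[0]*u+q0+s[1]*v)/2).round(1)
print("stub before",tri((432,127),(323,145)),"after",tri((285,121),(397,241)))
print("tab",tri((80,75),(503,405)))
E
python3 -m handwheel '[[-0.06,0,0,0],[-0.12,0,0,0],[-0.18,0,0,0],[-0.24,0,0,0],[-0.27,0,0,0]]'; python3 -m handwheel '[[0,0,0.06,0],[0,0,0.12,0],[0,0,0.133,0],[0,0,0.133,0]]'
```

```text
stub before [510.7  24.5  90.9] after [509.4 -56.3  84. ]
tab [ 493.  -176.5   89.8]
clock: 6.38
eef_pos: [512.9, -222.2, 207.0]
eef_rot: [3.135, -0.003, 1.569]
wrist_force: [0.5, -0.1, -0.2]
finger_gap: 0.6
clock: 6.88
eef_pos: [514.1, -221.8, 74.6]
eef_rot: [3.135, -0.003, 1.569]
wrist_force: [-0.2, 0.2, 1.1]
finger_gap: 0.6
```

The stub dropped 6.9 mm and home is reached. Now I push the tab.

```bash
python3 -m handwheel '[[0.01,-0.0015,0,0],[0.02,-0.0015,0,0],[0.025,-0.0015,0,0],[0.03,-0.0015,0,0],[0.034,-0.0015,0,0]]';python3 -m handwheel '[[0.003,0,0,0],[0.006,0,0,0],[0.009,0,0,0],[0.012,0,0,0],[0.015,0,0,0]]'
```

```text
clock: 7.5
eef_pos: [512.8, -187.6, 74.9]
eef_rot: [3.135, -0.003, 1.569]
wrist_force: [-0.4, -1.5, 1.4]
finger_gap: 0.5
clock: 8.12
eef_pos: [512.7, -172.5, 74.8]
eef_rot: [3.135, -0.003, 1.569]
wrist_force: [-1.4, -1.6, -0.4]
finger_gap: 0.5
```

```bash
python3 -m handwheel '[[0.0015,0,0,0],[0.003,0,0,0],[0.0045,0,0,0],[0.006,0,0,0],[0.0075,0,0,0]]'
```

```text
clock: 8.75
eef_pos: [512.7, -170.4, 75.3]
eef_rot: [3.133, 0.006, 1.569]
wrist_force: [-4.5, -51.4, -7.9]
finger_gap: 0.3
```

It stopped hard at y=-170.4 after at least 17 mm of travel. I'll back off and check.

```bash
python3 -m handwheel '[[-0.010,0,0,0],[-0.030,0,0,0],[-0.05,0,-0.04,0],[-0.06,0,-0.10,0],[-0.06,0,-0.15,0]]'
python3 - <<'E'
from h import *
import cv2
f=lambda i,s:cv2.convertScaleAbs(cv2.resize(i,None,fx=s,fy=s,interpolation=cv2.INTER_CUBIC),alpha=1.7)
a=f(cams.camera("scene")[130:260,160:380,::-1],3.5);b=f(cams.camera("side")[150:350,110:340,::-1],3)
cv2.imwrite("pics/a3.png",a);cv2.imwrite("pics/b3.png",b)
E
```

```text
clock: 9.38
eef_pos: [511.3, -230.4, 227.9]
eef_rot: [3.132, 0.006, 1.568]
wrist_force: [-0.4, -0.6, -1.2]
finger_gap: 0.3
```

View pics/b3.png

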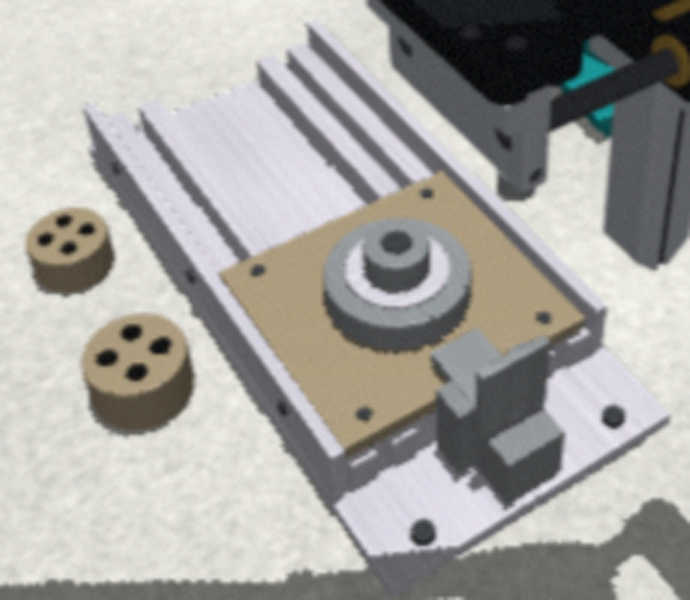

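View pics/a3.png

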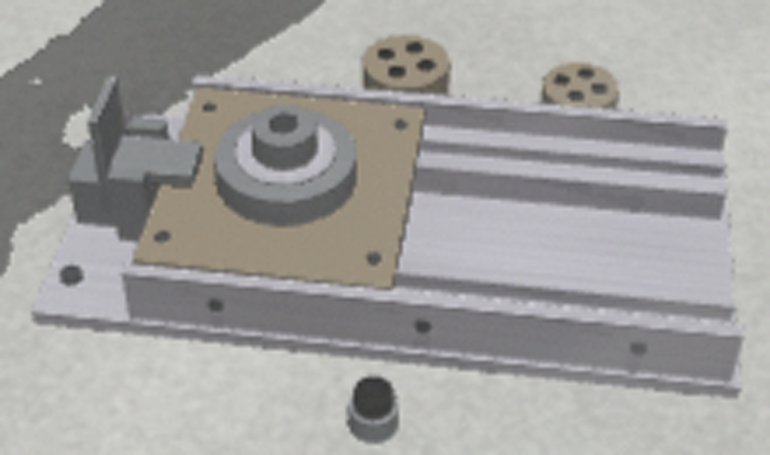

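The tongue now lies over the board's edge (tip at a (200,160)). The tab top moved to b (478,375)/(547,338) and a (113,78). Holders and plug look unmoved.

Run:
```python
from h import *
print(B(478,375,92)-B(503,405,92),B(547,338,92)-B(573,365,92),A(113,78,92)-A(80,75,92))
print("holders",A(406,60,32),A(581,85,26),A(373,390,26)); print(A(284,121,83),read_state()["wrist_force"])
```

```text
[ 0.1 20.1  0. ] [-0.5 19.6  0. ] [ 0.  19.1  0. ]
holders [376.   -5.4  32. ] [377.9 105.5  26. ] [640.5  12.5  26. ]
[507.4 -56.5  83. ] [ 0.2226663  -0.67608846  0.05533722]
```

```bash
python3 -c "
from cell import manip;print(manip.sign_off())"
```

```text
the job is handed in; nothing more can be done
None
```

The board is down in the locating notches and the locking tongue is pushed over its edge to its stop. I handed the job in at about 9.5 s on the robot's clock; no verdict was reported.

- **Board:** I pushed it with closed fingertips until it stopped dead at 27 N. By triangulation it dropped 6.9 mm, and it now sits at about frame y = -76 mm, against a target of -75 ± 5 mm.
- **Tongue:** I pushed the tab until it hit a hard stop at 51 N. The pictures show it moved 19 to 20 mm from its start, which was somewhere between 0 and 4 mm. The total is therefore just above the 18 mm needed, and the hard stop suggests it is at its full 22 mm.
- **Bystanders:** by eye, the holders and plug look unmoved in the last pictures; I did not measure them again. The robot was clear of everything, with wrist force near 0.
- **Failed or disagreeing checks:** no check failed. The tongue's travel estimates differed by about 1 mm between views. The first wrist picture was over-exposed but still usable.

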